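Find the loose bearing-cap bolt on the countershaft and hold its cap open

ROBOT

A 6-joint arm with a two-finger parallel gripper is mounted at the origin on a cart in front of the work surface, level with it; the furniture and walls round the work are solid. World frame = base frame: x ahead of the robot, y to its left, z up, the work surface at z = 0. Lengths are in m, angles in degrees, forces in N, time in s.
With the tool pointing down it reaches from about 0.375 to 0.75 m from the base axis. Payload 9 kg.
Tool frame: the origin (TCP) lies where the fingers leave the gripper's body, on its centre line; the fingertips stand 73 mm ahead of it and the grasp point (between the pads) lies 54 mm ahead of it (robot.tip_reach is the distance from the TCP to the fingertips, in m); z points along the fingers, y is the line along which they close (so a half turn about z gives the same grasp; the last joint's range is limited). The gripper opens to 85 mm and grips with 20 to 120 N. Pads are 22 mm wide; open, the fingers measure 114 mm over their backs; the gripper's body (76 mm by 85 mm) begins 54 mm behind the grasp point. The pads swing forward as they close: fully open they stand 13 mm farther back than shut.
Start: joints at [51.641, 5.964, 5.575, 89.605, 0, 77.527], TCP at [0.262, 0.54, 0.304] pointing down, gripper open.
Joint ranges: [-171.21, 171.21], [-48.23, 106.86], [-62.78, 66.21], [-105.2, 120.99], [-86.42, 89.51], [-180, 180]. Speed limits (degrees/s): [127.2, 127.2, 147.25, 180, 180, 180].

INTERFACE

Orientations are given as [roll, pitch, yaw] about the fixed x, y, z axes, in that order (R = Rz(yaw) Ry(pitch) Rx(roll)).
In Python, from plant import robot gives the robot as it stands. Calls block until the motion is done:
- robot.move_pose(position, orientation): joint-space move of the TCP to a pose.
- robot.line_to(position, vel=0.15, rotation=None, guard=None): straight line of the TCP; rotation=None keeps the orientation; vel is the mean speed in m/s. With guard (N) it stops when the force on the tool has changed by that much, and returns True; else False.
- robot.goto_joints(angles): joint-space move.
- robot.set_gripper(opening): finger opening in m; the grip force is fixed at half the most; returns when the fingers have stopped.
- robot.pause(seconds).
- robot.ik(position, orientation): joint angles nearest the present ones, or None.
- robot.observe(): the state.
- robot.grab_frame(name): name is "scene" or "top" or "wrist"; returns the picture (400x640x3 uint8, blue, green, red); there is no depth.
- robot.get_calibration(name): a dict with "vertical_fov" (degrees; the focal length in pixels is half the picture's height over the tangent of half this angle, whatever the lens; pixels are square), "cx", "cy" (the principal point, pixels), "k1" (the pictures are not rectified: a ray, as slopes to the right and down, at radius r is drawn at 1 + k1 r^2 times it, then the intrinsics apply), "rvec" (rotation vector, rad) and "tvec" (3), from world to camera coordinates, as OpenCV has them. Camera axes: x right, y down, z forward; pixel columns grow to the right and rows downward; lengths in m; the calibration is good to about 2 mm. A picture is of the moment at which its call begins: read the wrist's pose just before it. get_calibration takes no time and is no camera call; for the wrist camera it gives the pose at the moment of the call.
A pose or a line that the arm cannot do raises robot.IKError and nothing moves.
- robot.job_done(): hands the job in; it is judged then, once.
The state is a dict: "time": time; "q": joint angles; "qvel": joint speeds; "joint_torque": joint torques, N m; "tool_pos": TCP position; "tcp_rot": TCP orientation; "ft_force": force on the tool from outside, world axes, zero at the start; "torque": the same for the moment, N m; "gripper_width": finger opening in m; "gripper_force": force on a finger pad.
Only numpy, scipy, OpenCV 4.12 (cv2) and the standard library are available. Lean on these libraries where they do the work, as an engineer would, in place of code of your own. Each camera call takes 0.05 s, during which the arm holds its last target. There are 200 camera calls.

TASK

One of the three bolts that hold down the bearing caps of the lathe countershaft has lost its thread. Tap the bolt heads from above with light pushes until you find the one that gives, then take that bearing's cap by its knob, swing it well open (at least 50 degrees) and finish still holding it there, so that I can get at the bearing; the cap falls shut if you let go. Leave the bottle, jar, tweezers and loupe beside it where they are, and keep the arm clear of the lamp that hangs over the bench.

Things in the scene. Friction and masses are not known exactly. Their poses are not given: they have to be found in the camera images.
- countershaft: Fixed lathe countershaft: bed 84 x 270 x 12 mm, three bearings at its y = -80 (near), 0 (middle), +80 mm (far), shaft along y, axis 50 mm up; pulleys (76 mm high) between. Origin: bed centre, on the bench; x to the right, y away from the robot, z up. A solid lamp 180 mm wide hangs at x 0.32, y 0.18, from z 0.61 up: reach in from its left, tool leaning 40 degrees, wrist to the left.
- cap_near (a joint): Hinge of the near bearing cap (grey arch 30 mm wide along the shaft, top 69 mm above the bench, 0.2 to 0.31 kg), rad: 0 shut, grows as its left-hand (knob) side is lifted, swinging to the right, stop at 1.3. Let go, it falls shut. A cap whose bolt is tight cannot be lifted.
- hinge_near (a point): Middle of the near cap's hinge line, 34 mm right of the shaft axis and 52 mm above the bench; the hinge line runs along the countershaft's y.
- knob_near (a point): Centre of the black barrel knob, 16 mm thick and 20 mm long (along y, with flat ends), on a 7 mm stem, by which the near cap is lifted: 62 mm to the left of the shaft axis, 57 mm above the bench when shut, 96 mm from the hinge line; it moves with the cap. Free bench below it and 60 mm free at both sides along y.
- head_near (a point): Centre of the top of the near cap's hexagon bolt head, 13 mm across flats, standing 11 mm out of a round boss 19 mm across on the cap, 29 mm to the left of the shaft axis; top 80 mm above the bench, the highest point of the cap.
- bolt_near (a joint): How far the near bolt is pushed down into its boss, m, 0 to 0.005. All three look alike. A tight bolt stays within 1 mm; the loose one sits only on its spring washer and gives 5 mm downwards (about 1.2 N to start, 3.2 N fully down) and springs back.
- cap_middle (a joint): Hinge of the middle bearing cap (grey arch 30 mm wide along the shaft, top 69 mm above the bench, 0.2 to 0.31 kg), rad: 0 shut, grows as its left-hand (knob) side is lifted, swinging to the right, stop at 1.3. Let go, it falls shut. A cap whose bolt is tight cannot be lifted.
- hinge_middle (a point): Middle of the middle cap's hinge line, 34 mm right of the shaft axis and 52 mm above the bench; the hinge line runs along the countershaft's y.
- knob_middle (a point): Centre of the black barrel knob, 16 mm thick and 20 mm long (along y, with flat ends), on a 7 mm stem, by which the middle cap is lifted: 62 mm to the left of the shaft axis, 57 mm above the bench when shut, 96 mm from the hinge line; it moves with the cap. Free bench below it and 60 mm free at both sides along y.
- head_middle (a point): Centre of the top of the middle cap's hexagon bolt head, 13 mm across flats, standing 11 mm out of a round boss 19 mm across on the cap, 29 mm to the left of the shaft axis; top 80 mm above the bench, the highest point of the cap.
- bolt_middle (a joint): How far the middle bolt is pushed down into its boss, m, 0 to 0.005. All three look alike. A tight bolt stays within 1 mm; the loose one sits only on its spring washer and gives 5 mm downwards (about 1.2 N to start, 3.2 N fully down) and springs back.
- cap_far (a joint): Hinge of the far bearing cap (grey arch 30 mm wide along the shaft, top 69 mm above the bench, 0.2 to 0.31 kg), rad: 0 shut, grows as its left-hand (knob) side is lifted, swinging to the right, stop at 1.3. Let go, it falls shut. A cap whose bolt is tight cannot be lifted.
- hinge_far (a point): Middle of the far cap's hinge line, 34 mm right of the shaft axis and 52 mm above the bench; the hinge line runs along the countershaft's y.
- knob_far (a point): Centre of the black barrel knob, 16 mm thick and 20 mm long (along y, with flat ends), on a 7 mm stem, by which the far cap is lifted: 62 mm to the left of the shaft axis, 57 mm above the bench when shut, 96 mm from the hinge line; it moves with the cap. Free bench below it and 60 mm free at both sides along y.
- head_far (a point): Centre of the top of the far cap's hexagon bolt head, 13 mm across flats, standing 11 mm out of a round boss 19 mm across on the cap, 29 mm to the left of the shaft axis; top 80 mm above the bench, the highest point of the cap.
- bolt_far (a joint): How far the far bolt is pushed down into its boss, m, 0 to 0.005. All three look alike. A tight bolt stays within 1 mm; the loose one sits only on its spring washer and gives 5 mm downwards (about 1.2 N to start, 3.2 N fully down) and springs back.
- bottle: White bottle with a teal cap, 43 mm across, 72 mm high, standing right of the countershaft; origin at the centre of its underside. Bystander.
- jar: Open white jar, 50 mm across, 44 mm high, standing right of the countershaft; origin at the centre of its underside. Bystander.
- tweezers: Steel tweezers, 125 mm long, 14 mm wide, 10 mm high, lying right of the countershaft towards the robot; origin under their middle. Bystander.
- loupe: Black eye loupe, 31 mm across, 30 mm high, standing right of the countershaft; origin at the centre of its underside. Bystander.

How it is judged (in metres and radians):
On the way, in this order (a step that is already met when the one before it is completed fails the run):
1. the loose bolt is pushed down at least 3 mm by the fingers while its cap is shut (((value of joint bolt_near above 0.003 m and value of joint cap_near below 0.04 rad and contact force between the fingers and bolt_near above 0.3 N) or (value of joint bolt_middle above 0.003 m and value of joint cap_middle below 0.04 rad and contact force between the fingers and bolt_middle above 0.3 N) or (value of joint bolt_far above 0.003 m and value of joint cap_far below 0.04 rad and contact force between the fingers and bolt_far above 0.3 N))), for 0.04 s.
2. the loose bolt's cap is lifted past 30 degrees by the fingers (((value of joint cap_near above 0.52 rad and contact force between the fingers and cap_near above 0.1 N) or (value of joint cap_middle above 0.52 rad and contact force between the fingers and cap_middle above 0.1 N) or (value of joint cap_far above 0.52 rad and contact force between the fingers and cap_far above 0.1 N))), for 0.1 s.
At the end, for the whole second after the job is handed in: The cap of the loose bolt stands open by at least 0.8 rad (46 degrees; its stop is at 75), still (under 0.1 rad/s), carried by the robot's fingers (contact over 0.1 N) through the last second; bottle, jar, tweezers and loupe within 30 mm of their places, bottle, jar and loupe upright (((value of joint cap_near above 0.8 rad and velocity of joint cap_near between -0.1 and 0.1 rad/s and contact force between the fingers and cap_near above 0.1 N) or (value of joint cap_middle above 0.8 rad and velocity of joint cap_middle between -0.1 and 0.1 rad/s and contact force between the fingers and cap_middle above 0.1 N) or (value of joint cap_far above 0.8 rad and velocity of joint cap_far between -0.1 and 0.1 rad/s and contact force between the fingers and cap_far above 0.1 N)) and distance of each of bottle, jar, tweezers, loupe from where it was at the start of the episode below 0.03 m); the arm keeps its last pose, push and grip.
It fails at once if a bystander (bottle, jar, tweezers, loupe) is moved more than 30 mm or knocked over (distance of any of bottle, jar, tweezers, loupe from where it was at the start of the episode above 0.03 m or angle between any of bottle, jar, loupe's own z axis and vertical above 0.5 rad).
It fails at once if a bolt is pushed with more than 60 N (contact force between the fingers and bolt_near above 60 N or contact force between the fingers and bolt_middle above 60 N or contact force between the fingers and bolt_far above 60 N).
It also fails if it takes over 42 s, if anything falls off the work surface, if the arm or the gripper's body presses on something with over 40 N, if the wrist force passes 120 N, or if a joint passes its speed limit or range.

## Working session

There is one attempt and no reset: what is moved stays moved. The work goes in short steps, each a Python script; the robot and the scene stay as the last script left them, time stands still between calls to the robot, and variables do not carry over. Pictures are saved under pics/ and viewed, at most 10 in all, crops included, and the job is handed in when it is done.

```bash
ls; mkdir -p pics; python3 - <<'E'
from plant import robot
import cv2
for n in ("scene","top"):
    cv2.imwrite(f"pics/{n}0.png",robot.grab_frame(n))
    c=robot.get_calibration(n); print(n,c)
o=robot.observe(); print(o["time"],o["tool_pos"],o["tcp_rot"],o["gripper_width"],o["ft_force"],robot.tip_reach)
E
```

```text
pics
scene {'vertical_fov': 44.74431985821381, 'cx': 320.3287774074603, 'cy': 193.31972987463837, 'k1': 0.01828078991892073, 'rvec': array([ 2.23840165, -0.98731428,  0.35273961]), 'tvec': array([-0.09647444,  0.46772277,  0.52074339])}
top {'vertical_fov': 57.121654357369756, 'cx': 318.17742962132866, 'cy': 199.72041166877176, 'k1': 0.020961245439143145, 'rvec': array([ 2.15290158, -2.13683411,  0.17806318]), 'tvec': array([0.3132247 , 0.5157943 , 0.85496187])}
0.1 [0.26181417 0.53962543 0.30321347] [-1.79933203e+02 -1.27882342e-02  1.54113579e+02] 0.0851494536795264 [ 0.62312041 -0.36750624 -0.04696961] 0.0726
```

View pics/scene0.png

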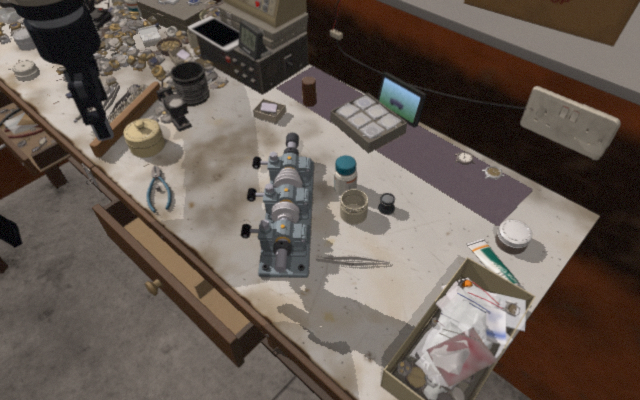

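View pics/top0.png

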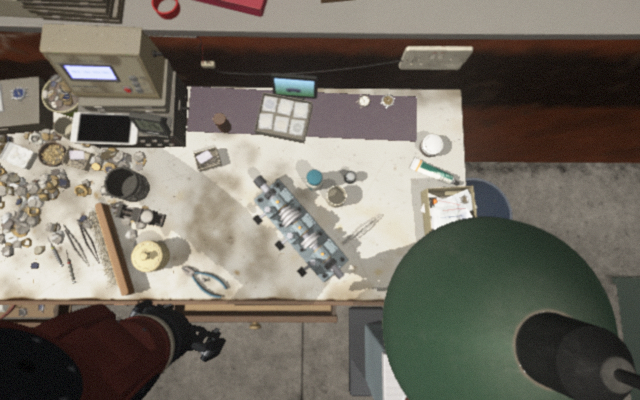

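```bash
cat > h.py <<'E'
import numpy as np, cv2
from plant import robot
from scipy.spatial.transform import Rotation as R
def cam(c):
    f=200/np.tan(np.radians(c["vertical_fov"]/2)); Rm=cv2.Rodrigues(c["rvec"])[0]
    return f,Rm,-Rm.T@c["tvec"]
def ray(c,px):
    f,Rm,o=cam(c); d=(np.array(px,float)-[c["cx"],c["cy"]])/f
    s=d.copy()
    for _ in range(20): s=d/(1+c["k1"]*(s@s))
    v=Rm.T@np.array([*s,1]); return o,v/np.linalg.norm(v)
def plane(c,px,z):
    o,v=ray(c,px); return o+v*(z-o[2])/v[2]
def proj(c,P):
    f,Rm,o=cam(c); p=Rm@(np.array(P)-o); s=p[:2]/p[2]; return s*(1+c["k1"]*(s@s))*f+[c["cx"],c["cy"]]
def tri(rs):
    A=sum(np.eye(3)-np.outer(v,v) for o,v in rs); b=sum((np.eye(3)-np.outer(v,v))@o for o,v in rs)
    p=np.linalg.solve(A,b); return p,[np.linalg.norm(np.cross(p-o,v)) for o,v in rs]
def blobs(img,thr,box,amin=8):
    x0,y0,x1,y1=box; m=(img[y0:y1,x0:x1].max(2)<thr).astype(np.uint8)
    n,l,s,c=cv2.connectedComponentsWithStats(m)
    return [(c[i]+[x0,y0],s[i]) for i in range(1,n) if s[i][4]>=amin]
E
python3 - <<'E'
from h import *
cs,ct=[robot.get_calibration(n) for n in("scene","top")]
s=cv2.imread("pics/scene0.png");t=cv2.imread("pics/top0.png")
for thr in (40,55):
  print("scene"); [print(c.round(1),st) for c,st in blobs(s,thr,(235,125,320,280))]
  print("top"); [print(c.round(1),st) for c,st in blobs(t,thr,(245,170,350,285))]
a=cv2.resize(s[130:285,230:410],None,fx=4,fy=4,interpolation=cv2.INTER_CUBIC)[:600,:]
b=cv2.resize(t[165:285,245:385],None,fx=5,fy=5,interpolation=cv2.INTER_CUBIC)
cv2.imwrite("pics/sc.png",a);cv2.imwrite("pics/tc.png",b)
# height = 0.057 rays
for ps,pt in zip([(256,162),(250,194),(245,231)],[(257,219),(279,245),(304,272)]):
    print(plane(cs,ps,.057).round(4),plane(ct,pt,.057).round(4),tri([ray(cs,ps),ray(ct,pt)]))
E
```

```text
scene
[256.4 161.6] [18 32  7 11 48]
[251.1 193.8] [13 64  8 12 68]
[245.4 230.1] [  6 100   9  12  81]
[280.8 242.9] [ 44 117   4   3  10]
[275.4 247.2] [ 39 119   7   8  18]
[288.5 248.7] [ 51 120   5   9  16]
[300.9 266.9] [ 65 140   3   5  10]
top
scene
[295.8 139.5] [58 11  5  9 27]
[294.1 151.4] [54 25  9  4 16]
[256.2 161.9] [18 32  7 11 65]
[251.  194.4] [12 64  9 12 85]
[245.3 230.5] [ 6 99  9 14 95]
[265.1 245.5] [ 26 116   9  11  57]
[282.8 246.4] [ 38 116  20  15 168]
[265.4 267.2] [ 29 140   5   5  17]
[300.6 267.4] [ 63 140   6   6  30]
top
[257.3 219.4] [10 47  5  6 14]
[279.3 245.2] [32 73  6  5 18]
[301.6 271.4] [54 98  6  8 28]
[0.4642 0.4612 0.057 ] [0.4634 0.4611 0.057 ] (array([0.46351592, 0.46081969, 0.0576826 ]), [np.float64(0.00027854464535057147), np.float64(0.0002785446453505243)])
[0.4029 0.4094 0.057 ] [0.4029 0.4079 0.057 ] (array([0.40248798, 0.40803183, 0.05842562]), [np.float64(0.0004401720371809671), np.float64(0.0004401720371809462)])
[0.3425 0.3541 0.057 ] [0.3415 0.3488 0.057 ] (array([0.34082799, 0.34929097, 0.06316623]), [np.float64(0.0010811576933436214), np.float64(0.0010811576933435342)])
```

View pics/sc.png

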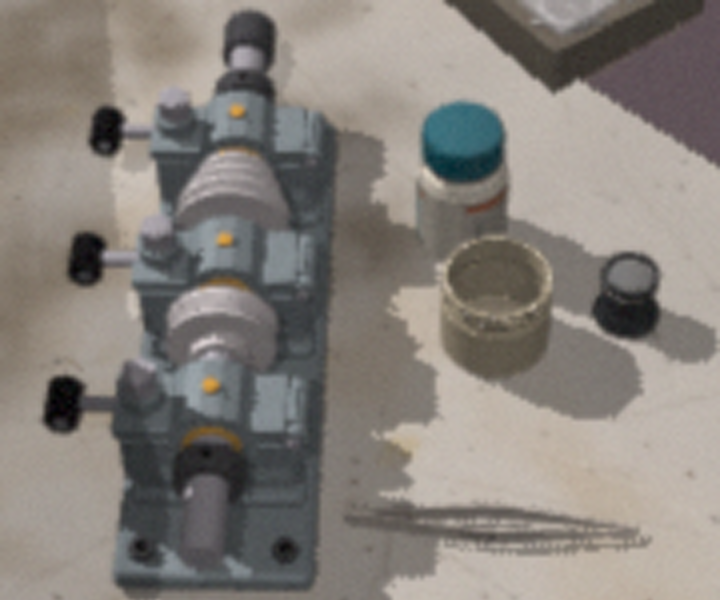

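View pics/tc.png

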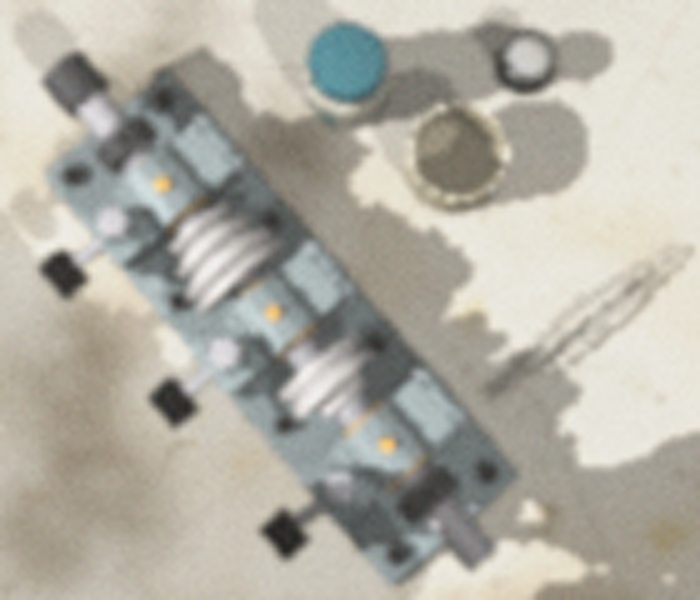

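The scene crop shows the near, middle and far knobs at about (245,230), (251,194) and (256,162) px. In the top crop they are at (302,271), (279.5,245) and (257.5,219), with the bolt heads just right of them and the bystanders further right.

```bash
cat >> h.py <<'E'
def fit():
    cs,ct=[robot.get_calibration(n) for n in("scene","top")]
    S=[(245.4,230.4),(251.05,194.2),(256.3,161.8)];T=[(301.9,271.4),(279.5,245.3),(257.5,219.4)]
    return [tri([ray(cs,a),ray(ct,b)]) for a,b in zip(S,T)],cs,ct
def pose(P):
    P=np.array(P)[:,:2]; d=P[2]-P[0]; yaw=np.arctan2(d[1],d[0])-np.pi/2
    ax=np.array([np.cos(yaw),np.sin(yaw)]); return P.mean(0)+.062*ax, np.degrees(yaw)
def cw(o,yaw,p): # countershaft -> world
    return np.array([*o,0])+R.from_euler('z',yaw,degrees=True).apply(p)
E
python3 - <<'E'
from h import *
r,cs,ct=fit()
for p,e in r: print(p.round(4),np.round(e,4))
P=np.array([p for p,_ in r]); print(np.linalg.norm(np.diff(P,axis=0),axis=1))
o,y=pose(P); print(o,y)
for n,z in (("scene",cs),("top",ct)):
  for Y in(-.08,0,.08): print(n,proj(z,cw(o,y,[-.029,Y,.08])).round(1),proj(z,cw(o,y,[-.062,Y,.057])).round(1))
s=cv2.imread("pics/scene0.png");t=cv2.imread("pics/top0.png")
# oil caps(orange): z~ .069+
for im,c,b in((s,cs,(260,140,310,245)),(t,ct,(260,190,335,265))):
  h=cv2.cvtColor(im,cv2.COLOR_BGR2HSV);m=((h[...,0]>10)&(h[...,0]<30)&(h[...,1]>150)&(h[...,2]>150)).astype(np.uint8)
  n,l,st,ce=cv2.connectedComponentsWithStats(m)
  print([ (ce[i].round(1),st[i][4],(R.from_euler('z',-y,degrees=True).apply(plane(c,ce[i],.070)-[*o,0])).round(4)) for i in range(1,n) if b[0]<ce[i][0]<b[2] and b[1]<ce[i][1]<b[3]])
E
```

```text
[0.343  0.3536 0.0586] [0.0002 0.0002]
[0.4024 0.4063 0.0591] [0.0004 0.0004]
[0.4626 0.4591 0.06  ] [0.0006 0.0006]
[0.07948741 0.08001953]
[0.44369658 0.3598164 ] -48.58320215615549
scene [263.8 222.7] [245.4 231.2]
scene [268.5 186.2] [251.1 194.9]
scene [272.6 154.1] [256.1 162.9]
top [312.8 262. ] [302.  271.5]
top [289.8 235.2] [279.7 245.1]
top [267.3 208.9] [257.8 219.3]
[(array([288.7, 157.3]), np.int32(3), array([-0.0002,  0.082 ,  0.07  ])), (array([285.5, 189.5]), np.int32(4), array([-0.0003,  0.0017,  0.07  ])), (array([282.2, 225.8]), np.int32(6), array([-0.0001, -0.0783,  0.07  ]))]
[]
```

```bash
cat >> h.py <<'E'
O,YAW=pose([p for p,_ in fit()[0]])
def ori(L,s=1):
    L=np.radians(L); z=np.array([np.sin(L),0,-np.cos(L)]); y=np.array([0,s,0.]); x=np.cross(y,z)
    return (R.from_euler('z',YAW,degrees=True)*R.from_matrix(np.c_[x,y,z])).as_euler('xyz',degrees=True)
def tcp(p,L,d): # TCP so that point d ahead of it is at countershaft point p
    L=np.radians(L); return cw(O,YAW,np.array(p)-d*np.array([np.sin(L),0,-np.cos(L)]))
def tap(Y,up): return tcp([-.029+.0084,Y,.080+.0071+up],40,robot.tip_reach)
def arc(Y,th,L,d=.054):
    a=np.arctan2(.005,-.096)-th; r=.0961
    return tcp([.034+r*np.cos(a),Y,.052+r*np.sin(a)],L,d)
E
python3 - <<'E'
from h import *
def axes(p,rpy):
    q0=np.array(robot.ik(p,rpy)); e=2e-3; J=np.zeros((6,6)); R0=R.from_euler('xyz',rpy,degrees=True)
    for i in range(6):
        dp=np.zeros(3);dr=np.zeros(3); (dp if i<3 else dr)[i%3]=e
        f=lambda s:np.array(robot.ik(np.array(p)+s*dp,(R.from_rotvec(s*dr)*R0).as_euler('xyz',degrees=True)))
        J[:,i]=np.radians(f(1)-f(-1))/(2*e)
    J=np.linalg.inv(J); print(q0.round(0),[float(x) for x in np.linalg.norm(J[3:],axis=0).round(2)])
    for j in range(6):
        w=J[3:,j]; pt=np.array(p)+np.cross(w,J[:3,j])  # point on axis closest to TCP
        print("   ",j+1,w.round(2),pt.round(3))
for s in (1,-1):
  for nm,p,L in [("tap%g"%Y,tap(Y,.02),40) for Y in(-.08,0,.08)]+[("arc%g_%g_%g"%(Y,th,L),arc(Y,th,L),L) for Y in(-.08,0,.08) for th,L in((0,40),(1.05,40),(1.05,15))]:
    q=robot.ik(p,ori(L,s)); print(s,nm,p.round(3),None if q is None else np.round(q))
s=1
for p,L in((tap(-.08,.02),40),(arc(-.08,1.05,15),15)):
  for s in(1,-1):
    try: axes(p,ori(L,s))
    except Exception as ex: print(s,ex)
E
```

```text
1 tap-0.08 [0.339 0.357 0.163] [ 49.  -1. -22.  75. -40.  99.]
1 tap0 [0.399 0.41  0.163] [ 48.  12.  -9.  75. -40.  98.]
1 tap0.08 [0.459 0.463 0.163] [ 47.  24.   6.  77. -40.  97.]
1 arc-0.08_0_40 [0.32  0.379 0.098] [ 52.   6. -22.  70. -39. 103.]
1 arc-0.08_1.05_40 [0.355 0.34  0.179] [ 46.  -4. -23.  75. -40.  96.]
1 arc-0.08_1.05_15 [0.368 0.324 0.19 ] [ 33. -13. -25.  75. -15.  81.]
1 arc0_0_40 [0.38  0.432 0.098] [ 50.  18.  -9.  71. -39. 102.]
1 arc0_1.05_40 [0.415 0.393 0.179] [ 45.   9. -10.  74. -40.  95.]
1 arc0_1.05_15 [0.428 0.377 0.19 ] [ 34.   1. -12.  75. -15.  83.]
1 arc0.08_0_40 [0.44  0.485 0.098] [ 49.  30.   6.  73. -40. 100.]
1 arc0.08_1.05_40 [0.474 0.446 0.179] [ 45.  22.   5.  76. -40.  94.]
1 arc0.08_1.05_15 [0.488 0.43  0.19 ] [ 35.  15.   3.  76. -15.  84.]
-1 tap-0.08 [0.339 0.357 0.163] [ 49.  -1. -22.  75. -40. -81.]
-1 tap0 [0.399 0.41  0.163] [ 48.  12.  -9.  75. -40. -82.]
-1 tap0.08 [0.459 0.463 0.163] [ 47.  24.   6.  77. -40. -83.]
-1 arc-0.08_0_40 [0.32  0.379 0.098] [ 52.   6. -22.  70. -39. -77.]
-1 arc-0.08_1.05_40 [0.355 0.34  0.179] [ 46.
[... 1147 characters left out ...]
 [ 0.43 -0.48 -0.77] [0.339 0.357 0.163]
[ 33. -13. -25.  75. -15.  81.] [1.0, 1.0, 1.0, 1.0, 1.0, 1.0]
    1 [0. 0. 1.] [0.   0.   0.19]
    2 [-0.55  0.84  0.  ] [-0.039  0.059  0.296]
    3 [ 0.55 -0.84 -0.  ] [-0.102  0.018  0.625]
    4 [-0.55  0.84  0.  ] [0.357 0.317 0.551]
    5 [0.84 0.55 0.04] [0.329 0.369 0.413]
    6 [ 0.17 -0.19 -0.97] [0.368 0.324 0.19 ]
[ 33. -13. -25.  75. -15. -99.] [1.0, 1.0, 1.0, 1.0, 1.0, 1.0]
    1 [0. 0. 1.] [0.   0.   0.19]
    2 [-0.55  0.84  0.  ] [-0.039  0.059  0.296]
    3 [ 0.55 -0.84 -0.  ] [-0.102  0.018  0.625]
    4 [-0.55  0.84  0.  ] [0.357 0.317 0.551]
    5 [0.84 0.55 0.04] [0.329 0.369 0.413]
    6 [ 0.17 -0.19 -0.97] [0.368 0.324 0.19 ]
```

```bash
python3 - <<'E'
from h import *
robot.set_gripper(0)
robot.move_pose(tap(-.08,.05),ori(40))
for Y in(-.08,0,.08):
    robot.line_to(tap(Y,.02),vel=.15)
    f0=robot.observe()["ft_force"]
    g=robot.line_to(tap(Y,-.012),vel=.02,guard=5)
    o=robot.observe(); robot.pause(.1); o2=robot.observe()
    print(Y,g,"up mm",((o["tool_pos"]-tap(Y,0))*1e3).round(1),((o2["tool_pos"]-tap(Y,0))*1e3).round(1),(o2["ft_force"]-f0).round(1),o2["time"])
    robot.line_to(tap(Y,.02),vel=.1)
print(robot.observe()["gripper_width"],robot.observe()["time"])
E
```

```text
-0.08 True up mm [ 0.  -0.  -7.7] [-0.  -0.  -7.7] [-2.9  0.3  6.1] 3.575
0 True up mm [-0.  -0.  -2.8] [-0.   0.  -2.8] [-2.3 -0.2  5.3] 5.8833
0.08 True up mm [-0.  -0.  -2.8] [-0.  -0.1 -2.8] [-1.3  1.4  5.7] 8.1333
-0.00010217550148653214 8.5167
```

```bash
python3 - <<'E'
from h import *
Y=-.08;L=50;d=.059
for th,l in((0,50),(.5,45),(.95,40)): print(np.round(robot.ik(arc(Y,th,l,d),ori(l))))
robot.line_to(tap(Y,.06),vel=.2)
robot.set_gripper(.055)
robot.move_pose(arc(Y,0,L,d+.075),ori(L))
g=robot.line_to(arc(Y,0,L,d),vel=.08,guard=8)
print("guard",g,robot.observe()["time"])
c=robot.get_calibration("wrist"); im=robot.grab_frame("wrist"); s=robot.grab_frame("scene")
a=cv2.resize(s[60:300,150:390],None,fx=1.667,fy=1.667); cv2.imwrite("pics/g.png",np.hstack([cv2.resize(im,(400,250)),a[:250]]) if 0 else np.hstack([a,im[:,120:520]]))
E
```

```text
[ 56.  15. -17.  75. -48. 112.]
[ 53.   6. -19.  76. -44. 106.]
[ 47.  -3. -22.  75. -40.  98.]
guard False 11.7083
```

View pics/g.png

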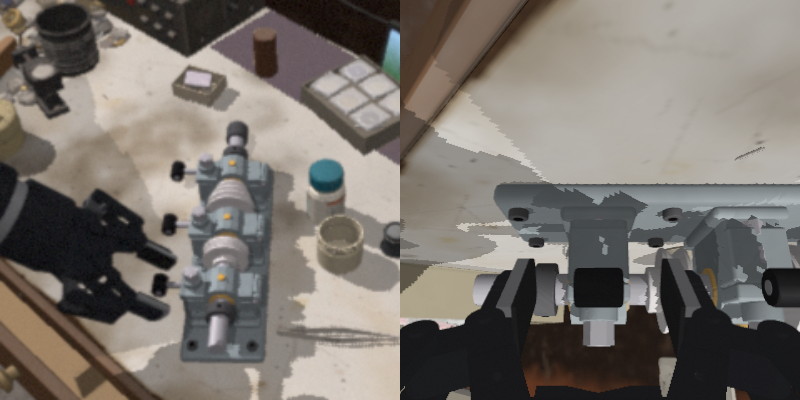

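Left half (scene): the open fingers straddle the near knob at (160,285). Right half (wrist): the knob, at (599,287), is centred between the pads. I'll close the gripper and check the side load.

```bash
python3 - <<'E'
from h import *
Y=-.08;d=.059
f0=robot.observe()["ft_force"]
robot.set_gripper(.0)
def st(t):
    o=robot.observe(); print(t,round(o["gripper_width"],4),round(float(o["gripper_force"]),1),"F(cs)",R.from_euler('z',-YAW,degrees=True).apply(o["ft_force"]-f0).round(1),round(o["time"],2)); return o
o=st("closed")
if .015<o["gripper_width"]<.026:
    for th in np.linspace(.1,.98,9):
        L=50-10*th/.98
        robot.line_to(arc(Y,th,L,d),vel=.06,rotation=ori(L))
        o=st(round(th,2))
        if np.linalg.norm(o["ft_force"]-f0)>40: print("stop"); break
    s=robot.grab_frame("scene"); w=robot.grab_frame("wrist")
    a=cv2.resize(s[60:300,150:390],None,fx=1.667,fy=1.667); cv2.imwrite("pics/o.png",np.hstack([a,w[:,120:520]]))
E
```

```text
closed 0.0184 58.8 F(cs) [-4.5  1.6  1.4] 12.22
0.1 0.0185 59.8 F(cs) [-4.8  5.8 -5.2] 12.54
0.21 0.0182 59.7 F(cs) [-2.5  7.6 -6.3] 12.88
0.32 0.0186 59.7 F(cs) [-1.4  7.2 -6.1] 13.22
0.43 0.0183 59.8 F(cs) [ 0.   7.7 -6.2] 13.57
0.54 0.018 59.9 F(cs) [-2.1  6.7 -6.9] 13.91
0.65 0.0186 59.8 F(cs) [-1.5  6.7 -5.4] 14.25
0.76 0.0184 59.8 F(cs) [-2.9  7.7 -3.5] 14.59
0.87 0.0188 59.9 F(cs) [-4.5  6.1 -3.8] 14.93
0.98 0.0183 59.3 F(cs) [-3.4  7.2 -3.4] 15.28
```

View pics/o.png

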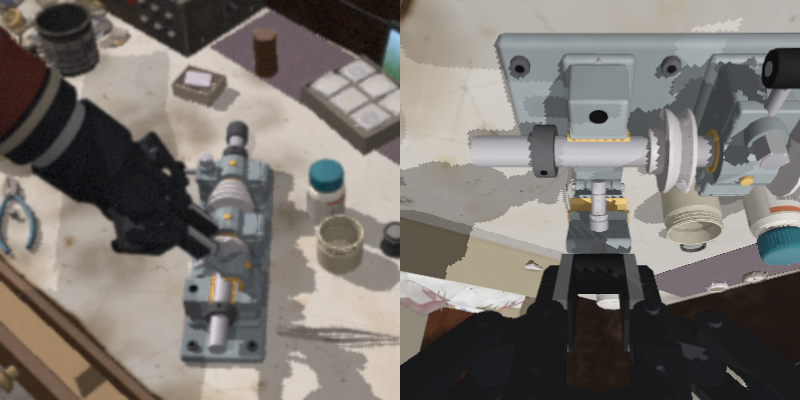

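The scene view shows the near cap standing open with the bearing exposed at (215,300) and the fingers on the knob. The wrist view shows the knob still clamped at (600,265), and the bottle and jar haven't moved.

```bash
python3 - <<'E'
from plant import robot
robot.pause(.5); o=robot.observe(); print(o["gripper_width"],o["gripper_force"],o["ft_force"],o["time"])
print(robot.job_done())
E
```

```text
0.018438463292244925 59.323657751083374 [ 1.27828173  6.63166135 -2.45808975] 15.875
the job is handed in; nothing more can be done
None
```

The near bolt was the loose one: it gave about 5 mm under a light push, and the middle and far bolts did not. I swung the near cap open to about 56° and handed the job in at 15.9 s, still holding it by its knob, with the bottle and jar unmoved in the last picture and the tweezers and loupe never approached.

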